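# Free a power-locked centrifuge lid by its concealed release

## Robot

A 6-joint arm with a two-finger parallel gripper is mounted at the origin on a cart in front of the work surface, level with it; the furniture and walls round the work are solid. World frame = base frame: x ahead of the robot, y to its left, z up, the work surface at z = 0. Lengths are in m, angles in degrees, forces in N, time in s.
With the tool pointing down it reaches from about 0.35 to 0.85 m from the base axis. Payload 8.1 kg.
Tool frame: the origin (TCP) lies on the centre line of the jaws, within the pads' length; the fingertips stand 19 mm ahead of it and the grasp point (between the pads) is the TCP; z points along the fingers, y is the line along which they close (so a half turn about z gives the same grasp; the last joint's range is limited). The gripper opens to 93 mm and grips with 3 to 60 N. Pads are 15 mm wide; open, the fingers measure 128 mm over their backs; the gripper's body (75 mm by 188 mm) begins 65 mm behind the grasp point.
Start: joints at [68.56, 7.471, 85.268, -0, 87.261, -4.893], TCP at [0.171, 0.575, 0.238] pointing down, gripper open.
Joint ranges: [-169.43, 169.43], [-51.17, 129.36], [1.28, 143.12], [-76.62, 256.62], [0, 156.53], [-152.29, 152.29]. Speed limits (degrees/s): [136.94, 136.94, 159.86, 180, 180, 180].

## Interface

Orientations are given as [roll, pitch, yaw] about the fixed x, y, z axes, in that order (R = Rz(yaw) Ry(pitch) Rx(roll)).
In Python, from bench import * gives the robot as it stands. The module is installed in compiled form; this text tells all that it offers.
- The arm moves only by the tool send_rows, never from a script. Its argument "steps" is a list of rows, each a list of 5 numbers: the shift along the tool's x, y, z in cm, then the turn about the tool's z in degrees, then the gripper's target within -1 to 1 (fully open at 1, half-way at 0, shut at -1). In form: [[tx, ty, tz, twist, fingers], ...]. A call has exactly 5 rows; each row shifts and turns the commanded pose from where the row before left it, along the tool's axes as they then stand; what a row does not reach is not made up. A row lasts 1/12 s, in which the tool goes at most 41.7 mm and 7.16 degrees, less where a joint would pass 70% of its speed; a pose out of reach is approached as far as the arm can. A call with a gripper value outside its range is refused whole. The fingers move at their own pace and stop on an object; "squeeze" is the grip in N (left out, the last holds). Time passes only in rows, so rows that do not move let the fingers close, or fill a call up. It gives the time, the measured TCP pose, the force, the opening and the grip force at its end, in the units of the state.
- get_state(): the state, without advancing time (a new reading comes with each control period).
- grab_frame(name): name is "scene" or "top" or "wrist"; returns (picture, depth): 480x640x3 uint8, blue, green, red; 480x640 float32, m along the optical axis (not along the pixel's ray), 0 where there is no reading.
- camera_info(name): a dict with "camera_matrix" (3x3 intrinsics, pixels), "rvec" (rotation vector, rad) and "tvec" (3), from world to camera coordinates, as OpenCV has them. Camera axes: x right, y down, z forward; pixel columns grow to the right and rows downward; lengths in m; the calibration is good to about 2 mm. A picture is of the moment at which its call begins: read the wrist's pose just before it. camera_info takes no time and is no camera call; for the wrist camera it gives the pose at the moment of the call.
- sign_off(): hands the job in; it is judged then, once.
The state is a dict: "clock": time; "q": joint angles; "qd": joint speeds; "joint_efforts": joint torques, N m; "ee_pos": TCP position; "tool_rot": TCP orientation; "wrist_force": force on the tool from outside, world axes, zero at the start; "torque": the same for the moment, N m; "opening": finger opening in m; "gripper_force": force on a finger pad.
Only numpy, scipy, OpenCV 4.12 (cv2) and the standard library are available. Lean on these libraries where they do the work, as an engineer would, in place of code of your own. Each camera call takes 0.05 s, during which the arm holds its last target. There are 200 camera calls.

## Task

The power is off and the lid of the benchtop centrifuge is locked over the samples. Feel along the cushioned black strip on its front edge, with light finger pressure only (about 20 N would damage it), until the fingertips sink into the concealed recess; press the release there fully in so that the lid unlocks and pops up a little, then raise the lid by its handle all the way open and leave it standing open, without disturbing the bottles round about.

Things in the scene. Friction and masses are not known exactly. Their poses are not given: they have to be found in the camera images.
- centrifuge: white benchtop centrifuge, 290 mm deep, 300 mm wide, 134 mm high to the top of its grey lid; heavy, does not shift. Origin under its middle; x to its back, y to its left, z up. A level black strip runs along y on its top front edge. The lid's hinge axis is parallel to y, 100 mm behind the origin and 122 mm up; the strip's middle line is 123 mm in front of the origin, its top 124 mm up
- bumper: the black strip: 44 mm wide, 238 mm long between two white end cheeks 6 mm higher, top 36 mm above this origin (under its middle; axes as the centrifuge's). All of it is sprung: gives from about 2.5 N, then 2 N per mm, hard stop after 4 mm. One 56 x 36 mm length of it, middle up to 40 mm either side of the strip's, is a flush blind over the recess, not to be told from the rest by eye
- release_key (a joint): how far the blind over the recess is pressed in, m: 0 flush, 0.012 at its stop. It yields to 2 N and sinks against a spring, about 7 N at the bottom: fingertips that slide lightly along the strip sink in a few mm there and the force on them falls. The recess has upright ends; closed fingertips up to 50 mm along the strip by 30 mm fit in. The lid unlocks at about 0.008. It springs back when let go
- strip_left (a point): point on the top of the strip at rest, on its middle line, 95 mm to the left (+y of the strip) of its middle; here the strip is solid, never the blind
- strip_right (a point): the same, 95 mm to the right of the strip's middle
- lid (a joint): opening angle of the lid, rad: 0 shut and locked, about 0.08 once unlocked (a sprung pin lifts it), 1.1 at its stop. The hinge is stiff: the lid stays where it is left and takes about 4 N at the handle to raise. The lid's front edge is 20 mm behind the strip's middle line and overhangs the handle bar by 32 mm
- lid_handle (a point): middle of the lid's handle: a round dark bar 12 mm thick, 84 mm long, parallel to the hinge, on two end posts; its middle is 33 mm above the lid's top, and 172 mm in front of the hinge axis and 45 mm above it while shut. Gripped across from above, the bar can turn between the finger pads as the lid swings. With the lid open its panel stands 30 mm in front of the bar, so let go with a small opening
- wash_bottle: white squeeze wash bottle with red cap and spout, 202 mm high, to the left of the centrifuge; origin under the middle of its base
- media_bottle: small clear bottle with wide blue cap, 105 mm high, to the left; origin under its base
- amber_bottle: brown bottle with orange cap, 122 mm high, to the right; origin under its base

How it is judged (in metres and radians):
On the way:
1. the concealed release is pressed in (value of joint release_key above 0.005 m), for 0.1 s.
At the end, for the whole second after the job is handed in: the lid stands open by more than 0.8 rad and at rest, and the release has sprung back flush (pressed in less than 2 mm) (value of joint lid above 0.8 rad and velocity of joint lid between -0.05 and 0.05 rad/s and value of joint release_key below 0.002 m); the robot touches nothing.
It fails at once if the fingers bear on the black strip with more than 20 N (contact force between the fingers and bumper above 20 N).
It fails at once if a bottle standing near is shifted by more than 20 mm or tipped over (distance of any of wash_bottle, media_bottle, amber_bottle from where it was at the start of the episode above 0.02 m or angle between any of wash_bottle, media_bottle, amber_bottle's own z axis and vertical above 0.5 rad).
It also fails if it takes over 67 s, if anything falls off the work surface, if the arm or the gripper's body presses on something with over 40 N, if the wrist force passes 120 N, or if a joint passes its speed limit or range.

## Working session

There is one attempt and no reset: what is moved stays moved. The work goes in short steps, Python scripts to look and compute and a tool call to move; the robot and the scene stay as the last step left them, time stands still between calls to the robot, and variables do not carry over. Pictures are saved under pics/ and viewed, at most 10 in all, crops included, and the job is handed in when it is done.

Besides the shell and the picture viewer there is one more tool, called after "Call:" by a JSON object that holds its "op" and its "data". send_rows: Moves the arm, as the interface text tells. Its arguments: {"type":"object","properties":{"steps":{"type":"array"},"squeeze":{"type":"number"}},"required":["steps"]}

```bash
mkdir -p pics; python3 - <<'E'
from bench import *
import cv2,numpy as np,pickle
s=get_state();print({k:np.round(v,3).tolist() for k,v in s.items()})
D={}
for n in("scene","top"):
    i=camera_info(n);p,d=grab_frame(n);D[n]=(p,d,i);cv2.imwrite(f"pics/{n}0.png",p)
    R=cv2.Rodrigues(np.array(i["rvec"]))[0];print(n,np.round(-R.T@np.array(i["tvec"]).ravel(),3),np.round(i["camera_matrix"],1).tolist())
pickle.dump(D,open("d.pkl","wb"))
E
```

```text
{'clock': 0.0, 'q': [68.56, 7.515, 85.33, -0.002, 87.261, -4.894], 'qd': [0.058, 0.111, -0.077, 0.015, -0.11, 0.088], 'joint_efforts': [0.0, -55.986, -49.174, 0.077, 0.036, -0.0], 'ee_pos': [0.171, 0.575, 0.237], 'tool_rot': [-179.895, -0.007, 163.453], 'wrist_force': [0.755, 0.531, 0.45], 'torque': [0.067, -0.072, 0.035], 'gripper_force': 0.0, 'opening': 0.093}
scene [ 0.067 -1.188  1.163] [[555.8, 0.0, 327.8], [0.0, 555.8, 245.7], [0.0, 0.0, 1.0]]
top [ 0.494 -0.106  1.462] [[467.8, 0.0, 317.1], [0.0, 467.8, 248.7], [0.0, 0.0, 1.0]]
```

View pics/scene0.png

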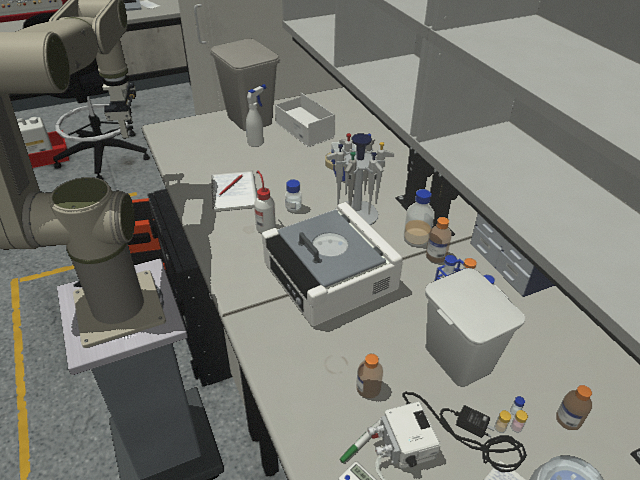

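View pics/top0.png

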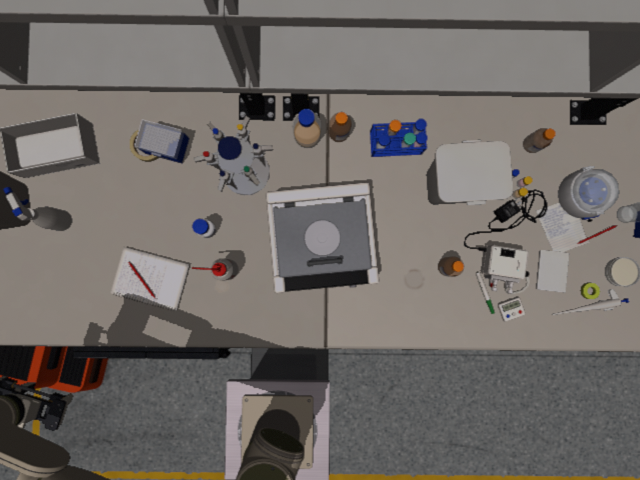

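Top view: the centrifuge's middle is near (322,238), the black strip at (285–370, 282), the handle bar at (325,261), the wash bottle at (222,268) and the amber bottle at (452,266). I'll measure the strip and handle.

```bash
cat >h.py <<'E'
import cv2,numpy as np
def ray(i,uv,z):
    K=np.array(i["camera_matrix"]);R=cv2.Rodrigues(np.array(i["rvec"]))[0];c=-R.T@np.array(i["tvec"]).ravel()
    u=cv2.undistortPoints(np.array(uv,float).reshape(-1,1,2),K,None)[:,0]
    d=np.c_[u,np.ones(len(u))]@R
    return c+d*((z-c[2])/d[:,2:])
E
python3 - <<'E'
import pickle,cv2,numpy as np
from h import ray
D=pickle.load(open("d.pkl","rb"));
p,d,i=D["top"];hsv=cv2.cvtColor(p,cv2.COLOR_BGR2HSV);v=hsv[...,2]
for nm,box,th,z in(("strip",(268,268,388,296),45,.124),("handle",(300,252,350,270),60,.167),("lid",(262,180,385,300),0,.134),):
    x0,y0,x1,y1=box
    if th: m=(v[y0:y1,x0:x1]<th)
    else: m=(v[y0:y1,x0:x1]>150)
    m=m.astype(np.uint8)
    cs,_=cv2.findContours(m,cv2.RETR_EXTERNAL,cv2.CHAIN_APPROX_NONE)
    for c in sorted(cs,key=cv2.contourArea)[-2:]:
        c=c.reshape(-1,2)+[x0,y0]
        if len(c)<20: continue
        w=ray(i,c,z)[:,:2].astype(np.float32)
        r=cv2.minAreaRect(w);print(nm,np.round(r[0],4),np.round(r[1],4),round(r[2],2))
print(np.round(ray(i,[[222,268],[452,266],[203,228]],.1),3))
x=cv2.resize(p[170:310,255:395],None,fx=4,fy=4,interpolation=cv2.INTER_NEAREST);cv2.imwrite("pics/c1.png",x)
E
```

```text
strip [ 0.4669 -0.1411] [0.0402 0.2344] 6.03
handle [ 0.5224 -0.137 ] [0.0176 0.0959] 6.4
lid [0.5812 0.0035] [0.2022 0.0428] 0.88
lid [ 0.7166 -0.1143] [0.0318 0.2914] 6.11
[[ 0.498  0.16   0.1  ]
 [ 0.512 -0.509  0.1  ]
 [ 0.614  0.218  0.1  ]]
```

View pics/c1.png

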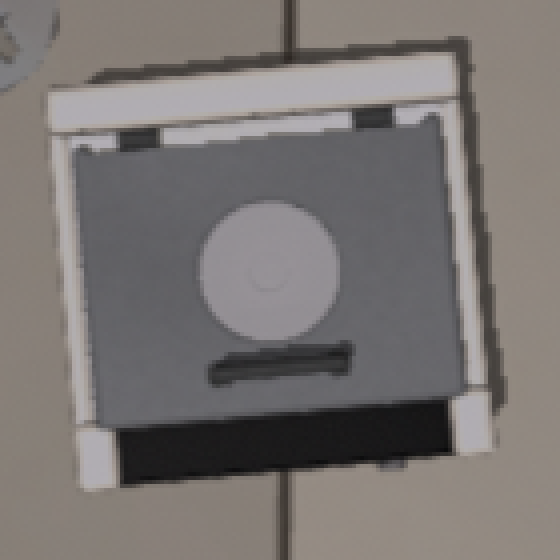

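The strip's middle is about (0.468,-0.141) with the centrifuge turned about +6.1°. The measured size is 40 × 234 mm, which fits. The handle is near (0.520,-0.136), the expected 51 mm behind the strip. First move: lift, align and close the fingers.

Call:
{"op": "send_rows", "data": {"steps": [[0,0,-1.4,-4.53,-1],[0,0,-1.4,-4.53,-1],[0,0,-1.4,-4.53,-1],[0,0,-1.4,-4.53,-1],[0,0,-1.4,-4.53,-1]], "squeeze": 10}}

```text
clock: 0.52
ee_pos: [0.1707, 0.5749, 0.3077]
tool_rot: [-179.9, -0.0, -173.7]
wrist_force: [0.5, 0.2, 0.4]
opening: 0.0642
gripper_force: 0.0
```

Call:
{"op": "send_rows", "data": {"steps": [[-1.08,-3.29,0,0,-1],[-1.08,-3.29,0,0,-1],[-1.08,-3.29,0,0,-1],[-1.08,-3.29,0,0,-1],[-1.08,-3.29,0,0,-1]]}}

```text
clock: 0.93
ee_pos: [0.2422, 0.4157, 0.307]
tool_rot: [-180.0, -0.0, -173.9]
wrist_force: [0.8, -0.3, 0.5]
opening: 0.0312
gripper_force: 0.0
```

Call:
{"op": "send_rows", "data": {"steps": [[-1.08,-3.29,0,0,-1],[-1.08,-3.29,0,0,-1],[-1.08,-3.29,0,0,-1],[-1.08,-3.29,0,0,-1],[-1.08,-3.29,0,0,-1]]}}

```text
clock: 1.35
ee_pos: [0.3133, 0.2579, 0.3073]
tool_rot: [-180.0, -0.0, -173.9]
wrist_force: [0.9, -0.0, 0.3]
opening: 0.0011
gripper_force: 0.0
```

Call:
{"op": "send_rows", "data": {"steps": [[-1.08,-3.29,0,0,-1],[-1.08,-3.29,0,0,-1],[-1.08,-3.29,0,0,-1],[-1.08,-3.29,0,0,-1],[-1.08,-3.29,0,0,-1]]}}

```text
clock: 1.77
ee_pos: [0.3845, 0.1, 0.3074]
tool_rot: [180.0, -0.0, -173.9]
wrist_force: [0.9, -0.3, 0.1]
opening: 0.0006
gripper_force: 0.0
```

Call:
{"op": "send_rows", "data": {"steps": [[-1.08,-3.29,0,0,-1],[-1.08,-3.29,0,0,-1],[-1.08,-3.29,0,0,-1],[-1.08,-3.29,0,0,-1],[-1.08,-3.29,0,0,-1]]}}

```text
clock: 2.18
ee_pos: [0.4558, -0.0579, 0.3073]
tool_rot: [180.0, -0.0, -173.9]
wrist_force: [1.3, -0.2, 0.4]
opening: 0.0005
gripper_force: 0.0
```

Call:
{"op": "send_rows", "data": {"steps": [[0,0,2.2,0,-1],[0,0,2.2,0,-1],[0,0,2.2,0,-1],[0,0,2.2,0,-1],[0,0,2.2,0,-1]]}}

```text
clock: 2.6
ee_pos: [0.4552, -0.0562, 0.1962]
tool_rot: [180.0, -0.0, -173.9]
wrist_force: [-0.6, 0.2, 0.0]
opening: 0.0004
gripper_force: 0.0
```

```bash
python3 - <<'E'
from bench import *
import cv2,numpy as np
from h import ray
i=camera_info("wrist");p,d=grab_frame("wrist");cv2.imwrite("pics/w1.png",p)
# where strip model points would project
S=np.array([.468,-.141]);a=np.radians(6.1);X=np.array([np.cos(a),np.sin(a)]);Y=np.array([-X[1],X[0]])
P=[[*(S+x*X+y*Y),.124] for x,y in((22,119),(-22,119),(-22,60),(-22,0),(-22,-119),(-22,-60),(20,0),(20,60),(20,-60))for x,y in[(x/1e3,y/1e3)]]
u=cv2.projectPoints(np.array(P),np.array(i["rvec"]),np.array(i["tvec"]),np.array(i["camera_matrix"]),None)[0][:,0];print(np.round(u).tolist())
for q in u.astype(int): cv2.circle(p,tuple(int(k) for k in q),4,(0,0,255),-1)
cv2.imwrite("pics/w1.png",p)
E
```

```text
[[373.0, 302.0], [375.0, 229.0], [270.0, 230.0], [163.0, 230.0], [-50.0, 230.0], [56.0, 230.0], [170.0, 299.0], [272.0, 299.0], [68.0, 299.0]]
```

View pics/w1.png

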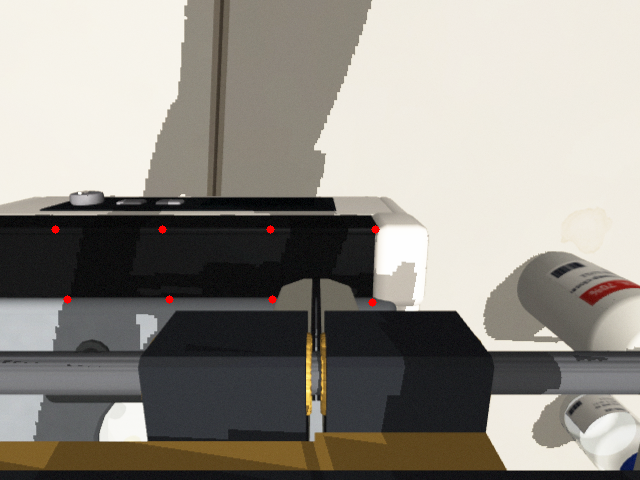

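The predicted strip edges (rows 230 and 299, cheek at column 375) lie on the picture's edges, so the pose holds. Descending now.

Call:
{"op": "send_rows", "data": {"steps": [[0,0,1.5,0,-1],[0,0,1.5,0,-1],[0,0,1.3,0,-1],[0,0,0,0,-1],[0,0,0,0,-1]]}}

```text
clock: 3.07
ee_pos: [0.4551, -0.056, 0.1545]
tool_rot: [180.0, -0.1, -173.9]
wrist_force: [-0.6, -0.0, -0.1]
opening: 0.0004
gripper_force: 0.0
```

Call:
{"op": "send_rows", "data": {"steps": [[0,0,0.2,0,-1],[0,0,0.2,0,-1],[0,0,0.1,0,-1],[0,0,0.1,0,-1],[0,0,0.1,0,-1]]}}

```text
clock: 3.48
ee_pos: [0.4558, -0.0562, 0.148]
tool_rot: [-180.0, 0.0, -173.9]
wrist_force: [-0.3, -0.5, 0.5]
opening: 0.0005
gripper_force: 0.0
```

Call:
{"op": "send_rows", "data": {"steps": [[0,0,0.2,0,-1],[0,0,0.2,0,-1],[0,0,0.1,0,-1],[0,0,0.1,0,-1],[0,0,0,0,-1]]}}

```text
clock: 3.9
ee_pos: [0.4557, -0.0562, 0.1419]
tool_rot: [-180.0, 0.0, -173.9]
wrist_force: [-2.7, 0.1, 4.5]
opening: 0.0002
gripper_force: 2.5
```

Call:
{"op": "send_rows", "data": {"steps": [[0,0,0.1,0,-1],[0,-0.3,0,0,-1],[0,-0.3,0,0,-1],[0,-0.3,0,0,-1],[0,-0.3,0,0,-1]]}}

```text
clock: 4.32
ee_pos: [0.4575, -0.0676, 0.1414]
tool_rot: [180.0, 0.1, -173.9]
wrist_force: [-0.1, 3.8, 6.0]
opening: 0.0007
gripper_force: 3.0
```

Call:
{"op": "send_rows", "data": {"steps": [[0,-0.3,0,0,-1],[0,-0.3,0,0,-1],[0,-0.3,0,0,-1],[0,-0.3,0,0,-1],[0,0,0,0,-1]]}}

```text
clock: 4.73
ee_pos: [0.4588, -0.08, 0.1414]
tool_rot: [180.0, 0.1, -173.9]
wrist_force: [-0.2, 1.2, 4.7]
opening: 0.0003
gripper_force: 2.9
```

Call:
{"op": "send_rows", "data": {"steps": [[0,-0.25,0,0,-1],[0,-0.25,0,0,-1],[0,-0.25,0,0,-1],[0,-0.25,0,0,-1],[0,-0.2,0,0,-1]]}}

```text
clock: 5.15
ee_pos: [0.4601, -0.0915, 0.1414]
tool_rot: [180.0, 0.1, -173.9]
wrist_force: [-0.0, 4.3, 5.7]
opening: 0.0007
gripper_force: 3.0
```

Call:
{"op": "send_rows", "data": {"steps": [[0,-0.25,0,0,-1],[0,-0.25,0,0,-1],[0,-0.25,0,0,-1],[0,-0.25,0,0,-1],[0,-0.2,0,0,-1]]}}

```text
clock: 5.57
ee_pos: [0.4613, -0.1038, 0.1413]
tool_rot: [180.0, 0.1, -173.9]
wrist_force: [-0.8, 0.9, 2.2]
opening: 0.0003
gripper_force: 1.2
```

Force fell from 5.7 to 2.2 N: the fingertips are on the blind. Move a little further in, then probe down.

Call:
{"op": "send_rows", "data": {"steps": [[0,-0.2,0,0,-1],[0,-0.2,0,0,-1],[0,0,0,0,-1],[0,0,0.1,0,-1],[0,0,0.1,0,-1]]}}

```text
clock: 5.98
ee_pos: [0.4612, -0.1081, 0.1386]
tool_rot: [-180.0, 0.0, -173.9]
wrist_force: [0.6, -0.7, 5.2]
opening: 0.0005
gripper_force: 2.7
```

Call:
{"op": "send_rows", "data": {"steps": [[0,0,0.1,0,-1],[0,0,0.1,0,-1],[0,0,0.1,0,-1],[0,0,0,0,-1],[0,0,0,0,-1]]}}

```text
clock: 6.4
ee_pos: [0.4612, -0.1081, 0.1359]
tool_rot: [-180.0, 0.0, -173.9]
wrist_force: [-0.7, -0.0, 5.8]
opening: 0.0001
gripper_force: 2.6
```

Call:
{"op": "send_rows", "data": {"steps": [[0,0,0.1,0,-1],[0,0,0.1,0,-1],[0,0,0.1,0,-1],[0,0,0,0,-1],[0,0,0,0,-1]]}}

```text
clock: 6.82
ee_pos: [0.4613, -0.1081, 0.1334]
tool_rot: [-180.0, 0.0, -173.9]
wrist_force: [-4.0, -0.9, 9.8]
opening: 0.0004
gripper_force: 4.4
```

```bash
python3 - <<'E'
from bench import *
import cv2,numpy as np,pickle
p,d=grab_frame("scene");s=get_state();print(s["wrist_force"],s["ee_pos"])
d0=pickle.load(open("d.pkl","rb"))["scene"]
x=slice(180,340);y=slice(240,420)
print(np.nanmedian((d0[1]-d)[240:275,345:375])) # lid right part
a=np.hstack([d0[0][x,y],p[x,y]]);cv2.imwrite("pics/s1.png",cv2.resize(a,None,fx=2.2,fy=2.2))
E
```

```text
[-2.94722795  0.4734776  10.12129221] [ 0.46131929 -0.10806958  0.13345311]
0.0062912107
```

View pics/s1.png

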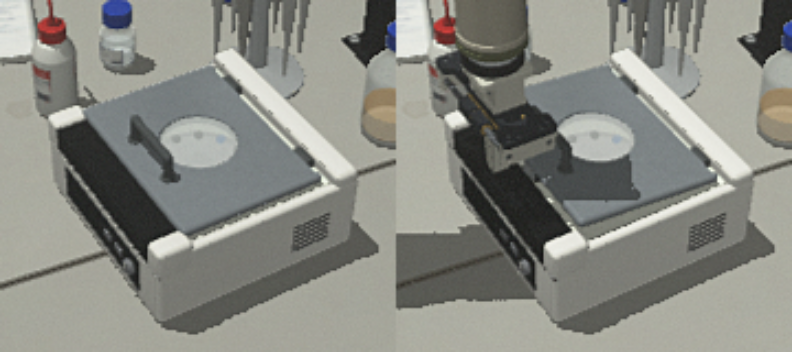

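The lid has popped up: in the right half, the gap under its front edge at (548,215) is new. Going back up and turning for the handle.

Call:
{"op": "send_rows", "data": {"steps": [[0.1,0,-0.8,0,-1],[0.1,0,-1.5,0,-1],[0,0,-3,0,-1],[0,0,-3.5,0,-1],[0,0,-3.5,0,-1]]}}

```text
clock: 7.28
ee_pos: [0.458, -0.1077, 0.2559]
tool_rot: [179.9, -0.2, -173.9]
wrist_force: [1.1, 0.2, 0.6]
opening: 0.0003
gripper_force: 0.0
```

Call:
{"op": "send_rows", "data": {"steps": [[0,0,0,6.5,-0.2],[0,0,0,6.5,-0.2],[0,0,0,6.5,-0.2],[0,0,0,6.5,-0.2],[0,0,0,6.5,-0.2]]}}

```text
clock: 7.7
ee_pos: [0.4587, -0.108, 0.2553]
tool_rot: [-180.0, -0.1, 153.3]
wrist_force: [1.3, -0.3, -0.1]
opening: 0.0292
gripper_force: 0.0
```

Call:
{"op": "send_rows", "data": {"steps": [[0,0,0,6.5,-0.2],[0,0,0,6.5,-0.2],[0,0,0,6.5,-0.2],[0,0,0,6.5,-0.2],[0,0,0,6.5,-0.2]]}}

```text
clock: 8.12
ee_pos: [0.4587, -0.108, 0.2552]
tool_rot: [-179.9, -0.0, 120.8]
wrist_force: [-0.1, 0.5, 0.0]
opening: 0.0372
gripper_force: 0.0
```

Call:
{"op": "send_rows", "data": {"steps": [[0,0,0,6.5,-0.2],[0,0,0,6.5,-0.2],[0,0,0,6.5,-0.2],[0,0,0,5.5,-0.2],[0,0,0,0,-0.2]]}}

```text
clock: 8.53
ee_pos: [0.4588, -0.1079, 0.2552]
tool_rot: [-179.9, -0.0, 95.8]
wrist_force: [0.4, -0.3, -0.4]
opening: 0.0372
gripper_force: 0.0
```

```bash
python3 - <<'E'
from bench import *
import cv2,numpy as np
i=camera_info("wrist");p,d=grab_frame("wrist")
a=np.radians(6.1);X=np.array([np.cos(a),np.sin(a)]);Y=np.array([-X[1],X[0]]);C=np.array([.5228,-.1351])
P=np.array([[*(C+t*Y),.1806] for t in(-.042,0,.042)])
u=cv2.projectPoints(P,np.array(i["rvec"]),np.array(i["tvec"]),np.array(i["camera_matrix"]),None)[0][:,0];print(np.round(u).tolist())
for q in u: cv2.circle(p,tuple(int(k) for k in q),4,(0,0,255),-1)
cv2.imwrite("pics/w2.png",p)
E
```

```text
[[414.0, 374.0], [418.0, 312.0], [422.0, 245.0]]
```

View pics/w2.png

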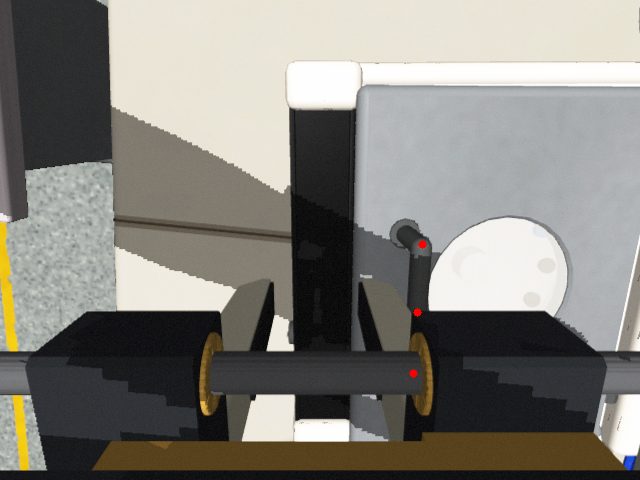

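The bar lies on the predicted line (column about 420). Moving over it, then down.

Call:
{"op": "send_rows", "data": {"steps": [[-0.85,1.52,0,0,-0.2],[-0.85,1.52,0,0,-0.2],[-0.85,1.52,0,0,-0.2],[-0.85,1.52,0,0,-0.2],[0,0,0,0,-0.2]]}}

```text
clock: 9.0
ee_pos: [0.5246, -0.1362, 0.2549]
tool_rot: [-180.0, -0.0, 96.3]
wrist_force: [-0.6, 0.3, 0.7]
opening: 0.0374
gripper_force: 0.0
```

Call:
{"op": "send_rows", "data": {"steps": [[0,0,1.6,0,-0.2],[0,0,1.6,0,-0.2],[0,0,1.6,0,-0.2],[0,0,1.3,0,-0.2],[0,0,0.7,0,-0.2]]}}

```text
clock: 9.42
ee_pos: [0.5218, -0.1348, 0.1855]
tool_rot: [-179.8, -0.1, 96.2]
wrist_force: [-0.3, 0.9, -0.2]
opening: 0.0371
gripper_force: 0.0
```

Call:
{"op": "send_rows", "data": {"steps": [[0,0,0,0,-0.2],[0,0,0,0,-1],[0,0,0,0,-1],[0,0,0,0,-1],[0,0,0,0,-1]], "squeeze": 15}}

```text
clock: 9.83
ee_pos: [0.5236, -0.1356, 0.1888]
tool_rot: [179.9, 0.0, 96.1]
wrist_force: [-10.8, -1.1, 2.7]
opening: 0.0151
gripper_force: 6.0
```

Call:
{"op": "send_rows", "data": {"steps": [[0,0,0,0,-1],[0,0,0,0,-1],[0,0,0,0,-1],[0,0,0,0,-1],[0,0,0,0,-1]]}}

```text
clock: 10.25
ee_pos: [0.5218, -0.1358, 0.1882]
tool_rot: [-179.8, 0.0, 96.1]
wrist_force: [-9.6, -0.7, 7.0]
opening: 0.0111
gripper_force: 15.0
```

Call:
{"op": "send_rows", "data": {"steps": [[0,0.1,-0.45,0,-1],[0,0.2,-0.5,0,-1],[0,0.2,-0.5,0,-1],[0,0.23,-0.5,0,-1],[0,0.42,-0.78,0,-1]], "squeeze": 20}}

```text
clock: 10.67
ee_pos: [0.5328, -0.1346, 0.2142]
tool_rot: [-179.7, -0.0, 96.1]
wrist_force: [-7.8, -3.3, -0.6]
opening: 0.0112
gripper_force: 20.0
```

Call:
{"op": "send_rows", "data": {"steps": [[0,0.43,-0.77,0,-1],[0,0.5,-0.73,0,-1],[0,0.51,-0.73,0,-1],[0,0.57,-0.68,0,-1],[0,0.58,-0.67,0,-1]]}}

```text
clock: 11.08
ee_pos: [0.5585, -0.1319, 0.2517]
tool_rot: [-179.7, 0.0, 96.1]
wrist_force: [-14.0, -2.4, 6.9]
opening: 0.011
gripper_force: 20.0
```

Call:
{"op": "send_rows", "data": {"steps": [[0,0.5,-0.7,0,-1],[0,0.6,-0.7,0,-1],[0,0.68,-0.55,0,-1],[0,0.7,-0.55,0,-1],[0,0.75,-0.48,0,-1]]}}

```text
clock: 11.5
ee_pos: [0.5919, -0.1284, 0.2818]
tool_rot: [-179.9, 0.0, 96.1]
wrist_force: [-9.0, -0.9, 6.0]
opening: 0.0114
gripper_force: 20.0
```

Call:
{"op": "send_rows", "data": {"steps": [[0,0.7,-0.52,0,-1],[0,0.77,-0.43,0,-1],[0,0.78,-0.41,0,-1],[0,0.83,-0.32,0,-1],[0,0.83,-0.32,0,-1]]}}

```text
clock: 11.92
ee_pos: [0.6314, -0.1243, 0.3022]
tool_rot: [-180.0, 0.1, 96.1]
wrist_force: [-6.2, -2.8, 4.8]
opening: 0.0112
gripper_force: 20.0
```

Call:
{"op": "send_rows", "data": {"steps": [[0,0.4,-0.13,0,-1],[0,0.4,-0.12,0,-1],[0,0,0,0,-1],[0,0,0,0,-1],[0,0,0,0,-1]]}}

```text
clock: 12.33
ee_pos: [0.6401, -0.1234, 0.3048]
tool_rot: [179.8, 0.1, 96.1]
wrist_force: [-0.4, -2.2, 5.3]
opening: 0.0113
gripper_force: 20.0
```

Call:
{"op": "send_rows", "data": {"steps": [[0,0,0,0,-0.6],[0,0,0,0,-0.6],[0,0,0,0,-0.6],[0,0,0,0,-0.6],[0,0,0,0,-0.6]]}}

```text
clock: 12.75
ee_pos: [0.6393, -0.1228, 0.3027]
tool_rot: [-180.0, -0.0, 96.1]
wrist_force: [0.7, 0.5, 0.1]
opening: 0.0189
gripper_force: 0.0
```

Call:
{"op": "send_rows", "data": {"steps": [[0,0,-0.5,0,-0.6],[0,0,-0.7,0,-0.6],[0,0,-1,0,-0.6],[0,0,-1,0,-0.6],[0,0,-1,0,-0.6]]}}

```text
clock: 13.17
ee_pos: [0.6395, -0.123, 0.3469]
tool_rot: [179.9, 0.0, 96.1]
wrist_force: [-0.3, 0.8, 0.6]
opening: 0.0185
gripper_force: 0.0
```

Call:
{"op": "send_rows", "data": {"steps": [[0,0,-1.5,0,-0.6],[0,0,-1.5,0,-0.6],[0,0,-1.5,0,-0.6],[0,0,-1.5,0,-0.6],[0,0,0,0,-0.6]]}}

```text
clock: 13.58
ee_pos: [0.6401, -0.1232, 0.4104]
tool_rot: [179.6, 0.1, 96.1]
wrist_force: [0.3, 0.2, 0.7]
opening: 0.0184
gripper_force: 0.0
```

```bash
python3 - <<'E'
from bench import *
import cv2
p,d=grab_frame("scene");s=get_state();print(s["wrist_force"],s["ee_pos"])
cv2.imwrite("pics/s2.png",p[80:420,150:520])
E
```

```text
[ 0.00396984 -0.34723583 -0.30648705] [ 0.64009177 -0.12316913  0.40829707]
```

View pics/s2.png

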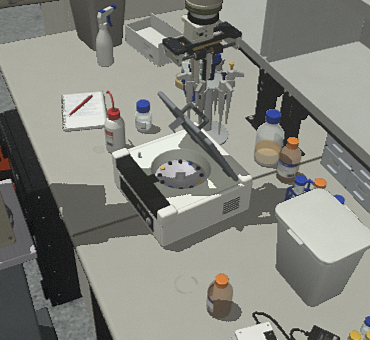

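The lid stands wide open with its panel from (162,95) to (240,178). The gripper is clear above it, the strip is free and the bottles are upright in place.

```bash
python3 -c "
from bench import *
print(sign_off())"
```

```text
the job is handed in; nothing more can be done
None
```

I pressed the release in, raised the lid to about 1 rad (short of its 1.1 rad stop) and left it standing open with the gripper clear and the bottles undisturbed; the job is handed in, with no verdict returned.

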